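# Tuck a peel-test panel under the leaf of the test bed and hold it flat

### The arm

A 6-joint arm with a two-finger parallel gripper is mounted at the origin on the work surface. World frame = base frame: x ahead of the robot, y to its left, z up, the work surface at z = 0. Lengths are in m, angles in degrees, forces in N, time in s.
With the tool pointing down it reaches from about 0.375 to 0.75 m from the base axis. Payload 9 kg.
Tool frame: the origin (TCP) lies where the fingers leave the gripper's body, on its centre line; the fingertips stand 73 mm ahead of it and the grasp point (between the pads) lies 54 mm ahead of it (robot.tip_reach is the distance from the TCP to the fingertips, in m); z points along the fingers, y is the direction in which the jaws open and shut (so a half turn about z gives the same grasp; the last joint's range is limited). The gripper opens to 85 mm and grips with 20 to 120 N. Pads are 22 mm wide; open, the fingers measure 114 mm over their backs; the gripper's body (76 mm by 85 mm) begins 54 mm behind the grasp point. The pads swing forward as they close: fully open they stand 13 mm farther back than shut.
Start: joints at [58.459, 5.964, 5.575, 89.605, 0, 77.527], TCP at [0.196, 0.567, 0.304] pointing down, gripper open.
Joint ranges: [-171.21, 171.21], [-48.23, 106.86], [-62.78, 66.21], [-105.2, 120.99], [-86.42, 89.51], [-180, 180]. Speed limits (degrees/s): [127.2, 127.2, 147.25, 180, 180, 180].

### API

Orientations are given as [roll, pitch, yaw] about the fixed x, y, z axes, in that order (R = Rz(yaw) Ry(pitch) Rx(roll)).
In Python, from plant import robot gives the robot as it stands. Calls block until the motion is done:
- robot.move_pose(position, orientation): joint-space move of the TCP to a pose.
- robot.line_to(position, vel=0.15, rotation=None, guard=None): straight line of the TCP; rotation=None keeps the orientation; vel is the mean speed in m/s. With guard (N) it stops when the force on the tool has changed by that much, and returns True; else False.
- robot.goto_joints(angles): joint-space move.
- robot.set_gripper(opening): finger opening in m; the grip force is fixed at half the most; returns when the fingers have stopped.
- robot.pause(seconds).
- robot.ik(position, orientation): joint angles nearest the present ones, or None.
- robot.observe(): the state.
- robot.grab_frame(name): name is "scene" or "top"; returns the picture (480x640x3 uint8, blue, green, red); there is no depth.
- robot.get_calibration(name): a dict with "vertical_fov" (degrees; the focal length in pixels is half the picture's height over the tangent of half this angle, whatever the lens; pixels are square), "cx", "cy" (the principal point, pixels), "rvec" (rotation vector, rad) and "tvec" (3), from world to camera coordinates, as OpenCV has them. Camera axes: x right, y down, z forward; pixel columns grow to the right and rows downward; lengths in m; the calibration is good to about 2 mm. A picture is of the moment at which its call begins. get_calibration takes no time and is no camera call.
A pose or a line that the arm cannot do raises robot.IKError and nothing moves.
- robot.job_done(): hands the job in, once; it reports no verdict.
The state is a dict: "time": time; "q": joint angles; "qvel": joint speeds; "joint_torque": joint torques, N m; "tool_pos": TCP position; "tcp_rot": TCP orientation; "ft_force": force on the tool from outside, world axes, zero at the start; "torque": the same for the moment, N m; "gripper_width": finger opening in m.
Only numpy, scipy, OpenCV 4.12 (cv2) and the standard library are available. Lean on these libraries where they do the work, as an engineer would, in place of code of your own. Each camera call takes 0.05 s, during which the arm holds its last target.

### The job

Take the longer of the two steel test panels by its black grip block, lay it on the aluminium test bed and tuck its plain front edge squarely under the hinged steel leaf, at least 30 mm in from the leaf's lip, without lifting the leaf. Finish while still holding the panel, pressed flat on the bed with a firm downward push of about 10 N: do not let go. Leave the short panel and everything else on the table where it is.

Things in the scene. Friction and masses are not known exactly. Their poses are not given: they have to be found in the camera images.
- panel_grip (a point): centre of the long panel's black grip block: an upright box 12 mm thick along x, 44 mm wide along y, 40 mm tall, standing on the plate. This point is 20 mm above the plate's upper face, 24 mm above its underside, 20 mm from the plate's rear edge and 110 mm behind its front edge. Axes: x to the front edge, z up
- panel_front (a point): middle of the long panel's plain front edge, at its underside; x points out of the front edge, y across, z up. The panel is a loose flat steel plate 130 mm long (x), 60 mm wide (y), 4 mm thick, about 0.27 kg; the other panel looks the same but is 80 mm long
- bed: fixed aluminium test bed, flat block 210 mm (x) by 130 mm (y) by 20 mm high; origin at the centre of its underside, x points from the open end (nearer the robot) to the leaf, z up. The leaf covers the far end, from 25 mm ahead of the centre to its hinge at 98 mm. Two rails 8 mm high under the leaf's sides leave a way 100 mm wide for the 60 mm panel
- lap (a point): point on the bed's upper face (20 mm above the table) straight below the middle of the leaf's front lip; axes as the bed: x points in under the leaf, z up. Under the leaf is a gap of 9 mm above the bed; the lip, the first 12 mm, slants up to a gap of 17 mm. A stop bar 7 mm high stands 55 mm in from here
- leaf (a joint): the dark steel leaf (124 mm wide, 3 mm thick, 0.15 kg), hinged at its far edge, lying over the bed by its weight alone; 0 is down, grows as its lip is lifted (0.1 rad raises the lip by 7 mm)
- short_panel: the short test panel: plate 80 mm x 60 mm x 4 mm with the same black grip block, 18 mm behind its centre; to be left alone. Origin at the centre of its underside
- weight_a: bystander: steel test weight, 48 mm across, 80 mm tall with its wire eye; origin at the centre of its underside
- weight_b: bystander: a second such weight
- tape_kraft: bystander: brown tape roll lying flat, 110 mm across, 48 mm high; origin at the centre of its underside
- tape_clear: bystander: pale tape roll lying flat, 100 mm across, 48 mm high; origin at the centre of its underside
- roller: bystander: hand roller, rubber roll 44 mm across with a wooden handle, 145 mm long; origin under the roll
- timer: bystander: white timer 55 x 75 x 22 mm; origin at the centre of its underside
Not all that is in view belongs to the job. Leave any green or pink look-alike of the part that bears panel_grip alone.

How it is judged:
By the outcome, as a careful person would: the job done as asked, in the order asked, and still so for the second after the job is handed in, while the arm keeps its last pose, push and grip.
It also fails if it takes over 42 s, if anything falls off the work surface, if the arm or the gripper's body presses on something with over 40 N, if the wrist force passes 120 N, or if a joint passes its speed limit or range.

## Working session

There is one attempt and no reset: what is moved stays moved. The work goes in short steps, each a Python script; the robot and the scene stay as the last script left them, time stands still between calls to the robot, and variables do not carry over. Pictures are saved under pics/ and viewed, and the job is handed in when it is done.

```bash
ls; mkdir -p pics; python3 - <<'E'
from plant import robot
import cv2
for n in("scene","top"):
    im=robot.grab_frame(n); cv2.imwrite(f"pics/{n}0.png",im); print(robot.get_calibration(n))
print(robot.observe())
E
```

```text
pics
{'vertical_fov': 54.24462479065826, 'cx': 315.58583601384754, 'cy': 236.0639516012596, 'rvec': array([ 0.92770012,  2.33699108, -1.22515949]), 'tvec': array([ 0.3716537 , -0.1810578 ,  1.55974261])}
{'vertical_fov': 42.530720210166464, 'cx': 312.5088422248168, 'cy': 249.1241937820722, 'rvec': array([ 2.11032405, -2.15349862,  0.16886387]), 'tvec': array([0.02205079, 0.50903608, 1.94150047])}
{'time': 0.1, 'q': array([5.84579056e+01, 5.99645219e+00, 5.53288434e+00, 8.96053816e+01,
       2.97170702e-04, 7.75283713e+01]), 'qvel': array([ 0.05535657, -0.06707792,  0.26498003, -0.01749508, -0.05061143,
       -0.14663831]), 'joint_torque': array([ 7.49928702e-03, -5.58208036e+01,  5.04718029e+01,  1.29960527e-02,
       -2.07217604e-04,  6.23894067e-06]), 'tool_pos': array([0.19589932, 0.56689637, 0.30320036]), 'tcp_rot': array([-1.79932742e+02, -1.51802115e-02,  1.60929525e+02]), 'ft_force': array([-0.30704912,  0.43720239,  0.01244396]), 'torque': array([-0.02335136, -0.0075108 ,  0.01575377]), 'gripper_width': 0.0851291789853566}
```

View pics/scene0.png

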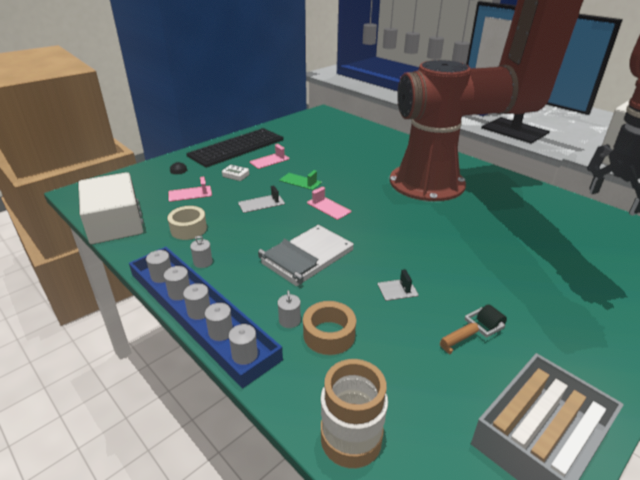

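View pics/top0.png

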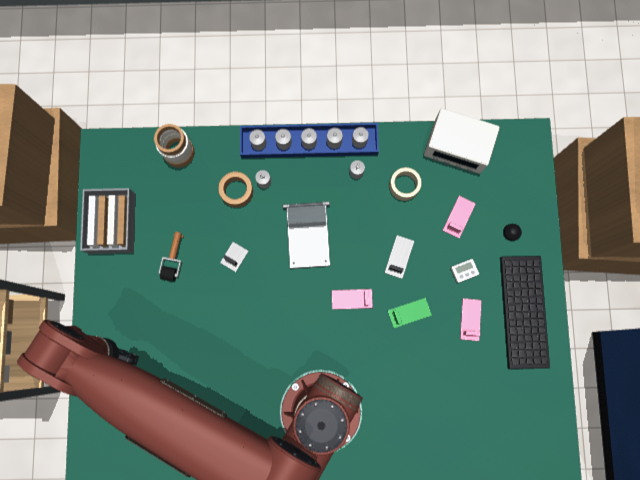

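Top view: the two grey steel panels are at about (400,257), which looks long, and (234,257), which looks short. The pink and green look-alikes are at (459,216), (352,299), (410,313) and (471,319). The bed is at (308,235), with the leaf on its far end. Next I'll enlarge the candidates and the bed.

```bash
cat > h.py <<'E'
import cv2, numpy as np
from plant import robot
def cam(n):
    c=robot.get_calibration(n); f=240/np.tan(np.radians(c['vertical_fov']/2))
    K=np.array([[f,0,c['cx']],[0,f,c['cy']],[0,0,1.]])
    return K,cv2.Rodrigues(c['rvec'])[0],np.array(c['tvec']).ravel()
def ray(n,uv,z):
    K,R,t=cam(n); uv=np.atleast_2d(np.array(uv,float))
    d=(np.linalg.inv(K)@np.c_[uv,np.ones(len(uv))].T).T@R; o=-R.T@t
    return o+d*((z-o[2])/d[:,2])[:,None]
def proj(n,P):
    K,R,t=cam(n); return cv2.projectPoints(np.atleast_2d(np.array(P,float)),cv2.Rodrigues(R)[0],t,K,None)[0].reshape(-1,2)
E
python3 - <<'E'
from h import *
a=cv2.imread('pics/top0.png'); b=cv2.imread('pics/scene0.png')
r=lambda im,x,y,w,h:cv2.resize(im[y:y+h,x:x+w],(400,300),interpolation=cv2.INTER_CUBIC)
cv2.imwrite('pics/crop0.png',np.vstack([np.hstack([r(a,360,225,80,60),r(a,195,228,80,60)]),np.hstack([r(a,248,190,120,90),r(b,225,170,140,105)])]))
for n in('scene','top'):
    K,R,t=cam(n); print(n,-R.T@t,proj(n,[[0,0,0]]))
# base ring flange 
g=cv2.cvtColor(a,cv2.COLOR_BGR2HSV)
for name,(x,y,w,h) in dict(long=(375,230,50,52),short=(215,238,40,40),bed=(275,195,65,80)).items():
    s=g[y:y+h,x:x+w]; m=((s[...,1]<60)).astype(np.uint8)*255
    cs,_=cv2.findContours(m,0,2); c=max(cs,key=cv2.contourArea)
    q=cv2.minAreaRect(c); box=cv2.boxPoints(q)+[x,y]
    z=.02 if name=='bed' else .004
    W=ray('top',box,z); print(name,box.round(1).tolist(),W.round(4).tolist(),np.linalg.norm(np.diff(W,axis=0),axis=1).round(4))
E
```

```text
scene [1.22119112 0.75339392 0.73810247] [[427.23165741 181.67367524]]
top [1.83137911e-01 1.01816815e-03 1.99887156e+00] [[319.5127292  410.80689004]]
long [[383.7, 272.8], [396.0, 234.4], [414.2, 240.2], [402.0, 278.6]] [[0.4327, -0.2184, 0.004], [0.5592, -0.2635, 0.004], [0.5386, -0.3225, 0.004], [0.4125, -0.2768, 0.004]] [0.1343 0.0625 0.1341]
short [[219.2, 262.3], [232.2, 240.7], [248.4, 250.4], [235.4, 272.0]] [[0.4784, 0.3181, 0.004], [0.5494, 0.2757, 0.004], [0.5159, 0.2225, 0.004], [0.4453, 0.265, 0.004]] [0.0827 0.0629 0.0824]
bed [[282.7, 204.0], [328.8, 200.8], [333.4, 265.5], [287.2, 268.7]] [[0.6658, 0.107, 0.02], [0.6734, -0.0451, 0.02], [0.458, -0.0546, 0.02], [0.4505, 0.0949, 0.02]] [0.1524 0.2156 0.1497]
```

View pics/crop0.png

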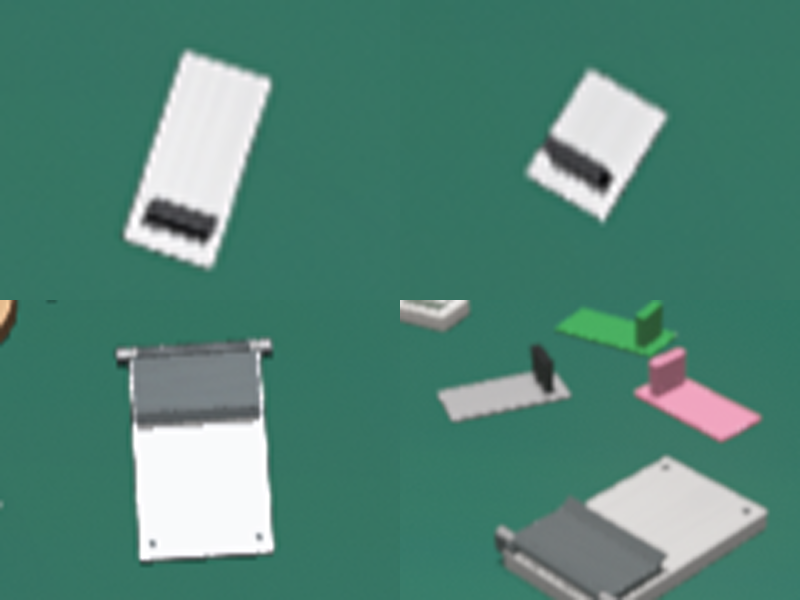

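The crop confirms it: the steel panel at top (400,257) measures about 131x60 mm, so it is the long one. The other is about 80 mm. Next I'll refine the bed, lip and grip positions with sub-pixel edges in both views.

```bash
python3 - <<'E'
from h import *
S=8
def crop(n,x,y,w,h):
    im=cv2.imread(f'pics/{n}0.png')[y:y+h,x:x+w]
    return cv2.resize(im,None,fx=S,fy=S,interpolation=cv2.INTER_CUBIC)
def px(p,x,y): return (np.asarray(p,float)+.5)/S-.5+[x,y]
def rect(n,m,x,y):
    m=cv2.morphologyEx(m,cv2.MORPH_CLOSE,np.ones((25,25)))
    c=max(cv2.findContours(m,0,1)[0],key=cv2.contourArea); 
    return px(cv2.boxPoints(cv2.minAreaRect(c)),x,y),c
def rep(nm,W):
    W=W[:,:2]; e=np.roll(W,-1,0)-W; print(nm,'c',W.mean(0).round(4),'len',np.linalg.norm(e,axis=1).round(4),'ang',np.degrees(np.arctan2(e[:,1],e[:,0])).round(1))
# long panel
x,y,w,h=375,225,52,60; c=crop('top',x,y,w,h); hs=cv2.cvtColor(c,cv2.COLOR_BGR2HSV)
gsat=np.median(hs[...,1]); print('sat bg',gsat)
m=((hs[...,1]<gsat/2)).astype(np.uint8)*255
b,_=rect('top',m,x,y); rep('panel',ray('top',b,.004)); print(ray('top',b,.004).round(4).tolist())
# block: dark pixels inside
k=((hs[...,2]<75)).astype(np.uint8)*255; b,_=rect('top',k,x,y); print('block px',b.round(1).tolist()); rep('block z.04',ray('top',b,.044))
# bed white region in top
x,y,w,h=275,190,68,90; c=crop('top',x,y,w,h); hs=cv2.cvtColor(c,cv2.COLOR_BGR2HSV)
print('V col profile', hs[(np.arange(190+5,278,4)-190)*S,(310-275)*S,2], hs[(np.arange(195,278,4)-190)*S,(310-275)*S,1])
m=((hs[...,2]>175)&(hs[...,1]<70)).astype(np.uint8)*255
b,_=rect('top',m,x,y); print(b.round(2).tolist()); W=ray('top',b,.02);print(W.round(4).tolist()); rep('bedwhite',W)
s=crop('scene',250,215,115,75); cv2.imwrite('pics/bedscene.png',cv2.resize(s,(800,522)))
cv2.imwrite('pics/bedtop.png',cv2.resize(c,(453,600)))
E
```

```text
sat bg 136.0
panel c [ 0.4859 -0.2705] len [0.1358 0.0644 0.1356 0.0637] ang [ -20.1 -109.8  159.7   70.5]
[[0.4329, -0.2171, 0.004], [0.5605, -0.2637, 0.004], [0.5387, -0.3243, 0.004], [0.4116, -0.2772, 0.004]]
block px [[388.4, 269.2], [389.7, 264.8], [402.2, 268.4], [401.0, 272.8]]
block z.04 c [ 0.4397 -0.2514] len [0.0148 0.0414 0.0148 0.0414] ang [ -18.  -107.4  161.8   72.6]
V col profile [116 116 107 122 135 135 136 107 191 251 251 251 251 251 251 251 251 251
 130 118 117] [141 141  64  19  23  23  26  21   5   2   2   2   2   2   2   2   2   2
  18 136 137]
[[286.69, 202.66], [328.42, 201.79], [329.77, 266.65], [288.03, 267.52]]
[[0.6701, 0.0939, 0.02], [0.67, -0.0436, 0.02], [0.4544, -0.0429, 0.02], [0.4544, 0.0923, 0.02]]
bedwhite c [0.5622 0.0249] len [0.1376 0.2157 0.1352 0.2157] ang [-90.  179.8  90.    0.4]
```

View pics/bedscene.png

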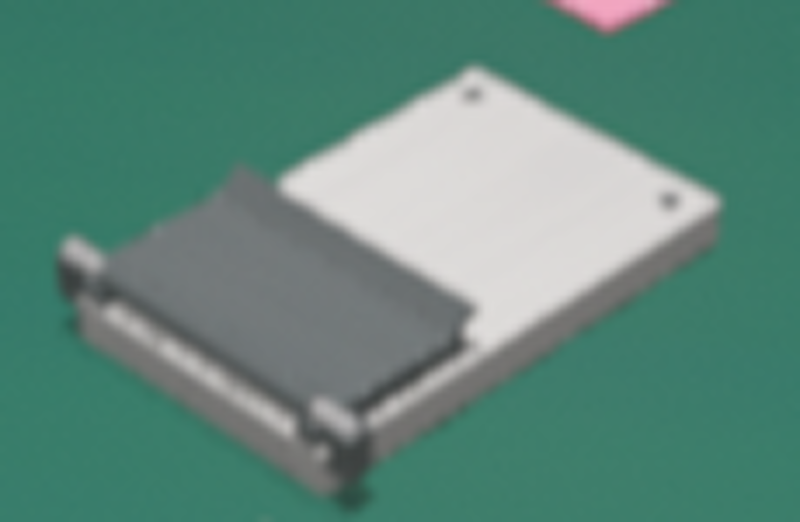

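View pics/bedtop.png

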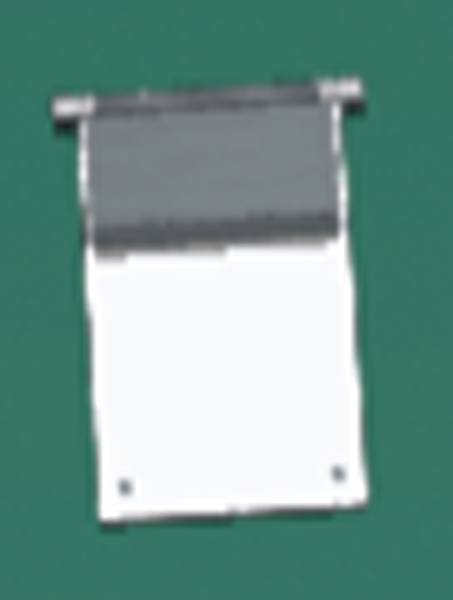

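```bash
cat >> h.py <<'E'
def edge(g,pts,d,L=4):
    """subpixel crossing halfway between ends along dir d through pts (scalar image g)"""
    out=[]
    t=np.arange(-L,L+.01,.1)
    for p in pts:
        q=np.array(p)+np.outer(t,d)
        v=cv2.remap(g,q[:,0].astype(np.float32)[None],q[:,1].astype(np.float32)[None],cv2.INTER_LINEAR)[0]
        h=(v[:8].mean()+v[-8:].mean())/2; i=np.where(np.diff(np.sign(v-h)))[0]
        if len(i): out.append(q[i[np.argmin(abs(i-len(t)//2))]]+.05*np.array(d))
    return np.array(out)
def fit(p):
    vx,vy,x,y=cv2.fitLine(p.astype(np.float32),cv2.DIST_HUBER,0,.01,.01).ravel(); return np.array([x,y]),np.array([vx,vy])
def cross(a,b):
    (p,u),(q,v)=a,b; s=np.linalg.solve(np.c_[u,-v],q-p); return p+s[0]*u
E
python3 - <<'E'
from h import *
im=cv2.imread('pics/top0.png'); sat=cv2.cvtColor(im,cv2.COLOR_BGR2HSV)[...,1].astype(np.float32)
ang=lambda d:np.degrees(np.arctan2(d[1],d[0]))
# bed sides/bottom
Lp=fit(edge(sat,[(288+ (r-228)*.05,r) for r in range(232,264,2)],(1,0)))
Rp=fit(edge(sat,[(327.5+(r-228)*.07,r) for r in range(232,262,2)],(1,0)))
Bp=fit(edge(sat,[(c,268.2-(c-290)*.07) for c in range(293,328,2)],(0,1)))
c=[cross(Lp,Bp),cross(Rp,Bp),cross(Lp,(np.array([0,232.]),np.array([1,0.]))),cross(Rp,(np.array([0,232.]),np.array([1,0.])))]
W=ray('top',c,.02); print(np.round(c,2).tolist(),W.round(4).tolist(),np.linalg.norm(W[0]-W[1]))
print('L',ang(W[2]-W[0]),'R',ang(W[3]-W[1]),'B',ang(W[0]-W[1])-90)
# pixel of holes + scene corners
b=cv2.imread('pics/scene0.png'); ss=cv2.cvtColor(b,cv2.COLOR_BGR2HSV)[...,1].astype(np.float32)
f=lambda u,v:(250+u*115/800-.4,215+v*75/522-.4)
cs=[f(475,66),f(720,200)]   # open end corners (right as seen= robot's left/right)
Ws=ray('scene',cs,.02); print('scene corners',np.round(cs,1),Ws.round(4).tolist(),np.linalg.norm(Ws[0]-Ws[1]))
hs=ray('scene',[f(473,94),f(669,200)],.02); ht=ray('top',[(275+124/6.66-.4,190+487/6.66-.4),(275+338/6.66-.4,190+473/6.66-.4)],.02)
print('holes',hs.round(4).tolist(),ht.round(4).tolist())
# leaf corners on scene
print('lip scene z.037',ray('scene',[f(243,165),f(475,312)],.0385).round(4).tolist())
E
```

```text
[[289.24, 268.35], [330.0, 265.86], [287.02, 232.0], [327.92, 232.0]] [[0.4516, 0.0884, 0.02], [0.457, -0.0437, 0.02], [0.5716, 0.0941, 0.02], [0.5687, -0.0396, 0.02]] 0.13219480180215634
L 2.711026247387198 R 2.0849593939805002 B 2.3494103029672146
scene corners [[317.9 224.1]
 [353.1 243.3]] [[0.4636, -0.0406, 0.02], [0.4599, 0.0902, 0.02]] 0.1308569292245489
holes [[0.4782, -0.0265, 0.02], [0.4739, 0.0769, 0.02]] [[0.4697, 0.0753, 0.02], [0.4744, -0.029, 0.02]]
lip scene z.037 [[0.5931, -0.0307, 0.0385], [0.592, 0.0944, 0.0385]]
```

Bed yaw is about 2.4° and the open end is centred near (0.459, 0.024), so lap is near (0.589, 0.029). The two views differ by about 4 mm in x, and I'll settle that by checking the held panel against the lip. Grip estimate: (0.4455, -0.2545), yaw -19.8°. Grasping now.

```bash
python3 - <<'E'
from h import *
for y in(70.2,-109.8): print(y,robot.ik([.4455,-.2545,.2],[180,0,y]))
for y in(92.4,-87.6): print(y,robot.ik([.48,.025,.2],[180,0,y]))
q=robot.ik([.4455,-.2545,.2],[180,0,70.2])
yaw=70.2 if q is not None and abs(q[5])<150 else -109.8
robot.move_pose([.4455,-.2545,.2],[180,0,yaw])
print(robot.observe()['time'],robot.observe()['tool_pos'])
r=robot.line_to([.4455,-.2545,.084],vel=.1,guard=8)
o=robot.observe();print(r,o['time'],o['tool_pos'],o['tcp_rot'],o['ft_force'])
cv2.imwrite('pics/pre.png',robot.grab_frame('scene'))
E
python3 -c "
import cv2;a=cv2.imread('pics/pre.png');cv2.imwrite('pics/prec.png',cv2.resize(a[100:280,180:420],(800,600),interpolation=2))"
```

```text
70.2 [-44.36921414  -8.98955844 -19.93580462  79.05375382   0.
  65.43078586]
-109.8 [ -44.36921414   -8.98955844  -19.93580462   79.05375382    0.
 -114.56921414]
92.4 [-12.66105935 -14.95683271 -25.14397069  79.81286202   0.
  74.93894065]
-87.6 [ -12.66105935  -14.95683271  -25.14397069   79.81286202    0.
 -105.06105935]
3.1333 [ 0.44581843 -0.25403273  0.20008424]
False 4.4417 [ 0.44586593 -0.25484203  0.08473415] [1.79938784e+02 2.73550243e-02 7.02008221e+01] [ 0.30351426  0.19986307 -0.55126533]
```

View pics/prec.png

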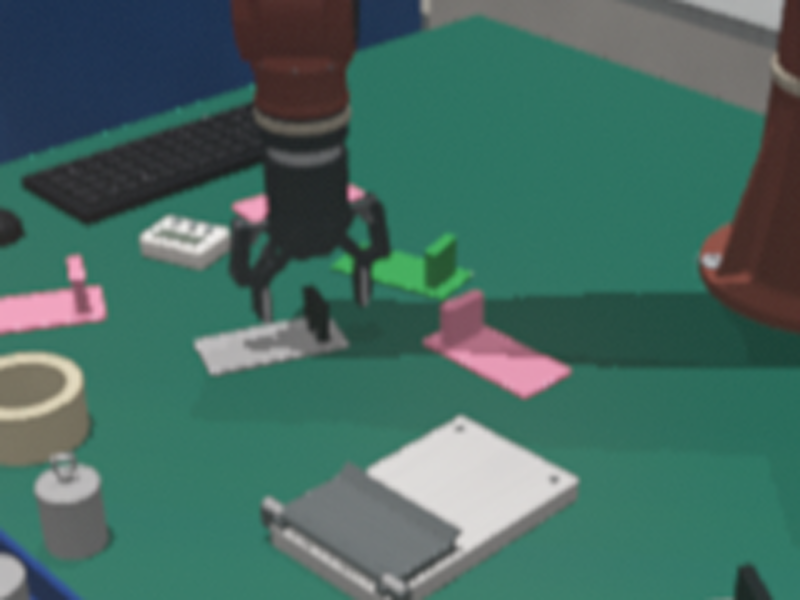

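The open fingers straddle the black block at crop (317,313), one over the plate and the other behind its rear edge. Now I'll close, lift and check.

```bash
python3 - <<'E'
from h import *
robot.set_gripper(0.0)
o=robot.observe();print(o['time'],o['gripper_width'],o['ft_force'])
robot.line_to([.4455,-.2545,.16],vel=.12)
robot.pause(.2);o=robot.observe();print(o['time'],o['gripper_width'],o['ft_force'],o['torque'])
cv2.imwrite('pics/lift.png',robot.grab_frame('scene'));cv2.imwrite('pics/liftt.png',robot.grab_frame('top'))
E
python3 -c "
import cv2,numpy as np;a=cv2.imread('pics/lift.png');b=cv2.imread('pics/liftt.png')
r=lambda i:cv2.resize(i,(400,400),interpolation=2)
cv2.imwrite('pics/liftc.png',np.hstack([r(a[110:230,210:330]),r(b[210:300,350:440])]))"
```

```text
5.1583 0.011380633052557973 [-1.30029502  0.42320546  2.72235772]
6.1417 0.011063262340306058 [ 0.34601254  0.21665766 -2.87071244] [0.00156446 0.09842909 0.01997185]
```

View pics/liftc.png

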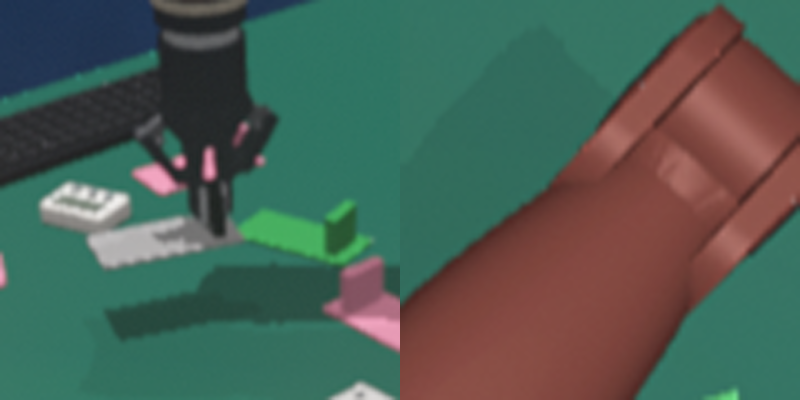

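Panel held level, load about 2.8 N, jaw width 11 mm. Next I'll carry it above the bed, lower it with a guard onto the bed short of the lip, and look.

```bash
python3 - <<'E'
from h import *
robot.move_pose([.455,.0245,.16],[180,0,92.4])
robot.pause(.2);o=robot.observe();print(o['time'],o['tool_pos'],o['ft_force'],o['tcp_rot'])
robot.line_to([.455,.0245,.112],vel=.1)
r=robot.line_to([.455,.0245,.101],vel=.02,guard=3)
o=robot.observe();print(r,o['time'],o['tool_pos'],o['ft_force'],o['torque'],o['gripper_width'])
cv2.imwrite('pics/lay.png',robot.grab_frame('scene'));cv2.imwrite('pics/layt.png',robot.grab_frame('top'))
E
python3 -c "
import cv2,numpy as np;a=cv2.imread('pics/lay.png');b=cv2.imread('pics/layt.png')
r=lambda i:cv2.resize(i,(400,400),interpolation=2)
cv2.imwrite('pics/layc.png',np.hstack([r(a[180:300,250:370]),r(b[190:280,265:355])]))"
```

```text
7.525 [0.45522283 0.02347653 0.15998734] [ 0.43763236  0.01227014 -2.83957379] [-1.79996172e+02  6.64486386e-03  9.22839512e+01]
True 8.6083 [0.45520218 0.0244526  0.10408964] [0.31168261 0.32077508 5.45890457] [ 0.08247629  0.16797685 -0.02560561] 0.01126720469855009
```

View pics/layc.png

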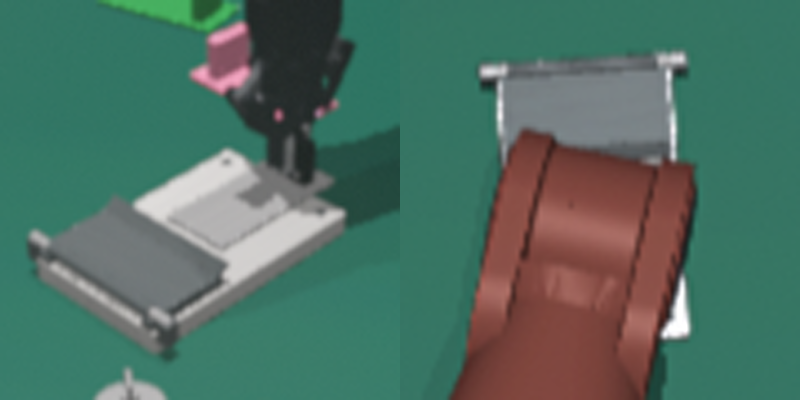

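```bash
python3 -c "
import cv2,numpy as np;a=cv2.imread('pics/lay.png')
cv2.imwrite('pics/layd.png',cv2.resize(a[215:290,255:355],(800,600),interpolation=2))"
```

```text
(no output)
```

View pics/layd.png

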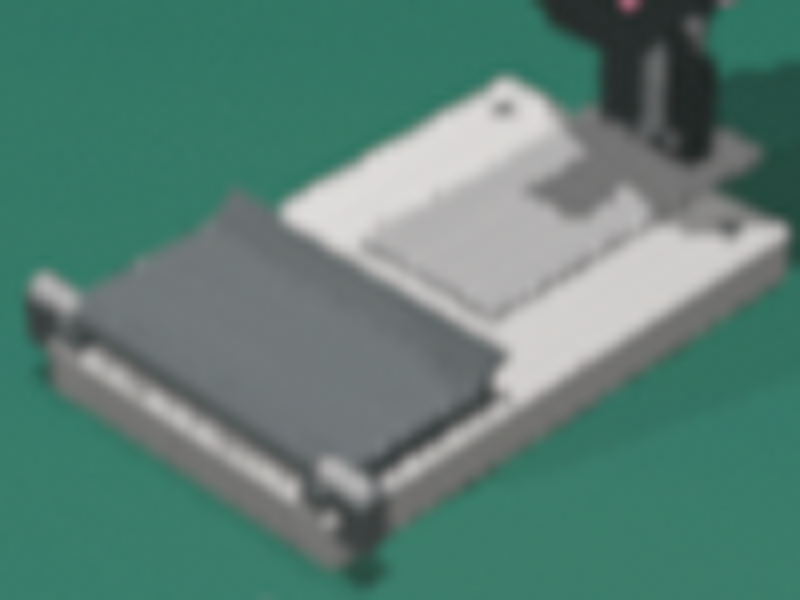

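The scene crop shows the panel flat on the bed. Its front corners are at crop (368,240) and (490,313), short of the lip corners at (240,192) and (508,352). Now the offsets.

```bash
python3 - <<'E'
from h import *
f=lambda u,v:(255+(u+.5)/8-.5,215+(v+.5)/8-.5)
P=ray('scene',[f(368,240),f(490,313)],.024); L=ray('scene',[f(240,192),f(508,352)],.039); B=ray('scene',[f(510,75),f(790,228)],.02)
for n,X in(('panel',P),('lip',L),('bedend',B)):
    d=X[1]-X[0]; print(n,X.round(4).tolist(),'mid',X.mean(0).round(4),'len',np.linalg.norm(d).round(4),'yaw',(np.degrees(np.arctan2(d[1],d[0]))-90).round(2))
o=robot.observe(); a=np.radians(o['tcp_rot'][2]-90); u=np.array([np.cos(a),np.sin(a)])
F=o['tool_pos'][:2]+.11*u; print('robot front',F,'tcp_rot',o['tcp_rot'])
off=F-P.mean(0)[:2]; lap1=L.mean(0)[:2]+off; lap2=B.mean(0)[:2]+off+.13*u
print('scene->robot offset',off,'lap from lip',lap1,'from bed end',lap2)
E
```

```text
panel [[0.568, 0.0035, 0.024], [0.5663, 0.0598, 0.024]] mid [0.5672 0.0316 0.024 ] len 0.0562 yaw 1.75
lip [[0.5942, -0.0292, 0.039], [0.5897, 0.0926, 0.039]] mid [0.592  0.0317 0.039 ] len 0.1219 yaw 2.11
bedend [[0.4622, -0.0404, 0.02], [0.4586, 0.0897, 0.02]] mid [0.4604 0.0247 0.02  ] len 0.1301 yaw 1.62
robot front [0.56512483 0.0290414 ] tcp_rot [1.79967236e+02 1.29248032e-02 9.23999059e+01]
scene->robot offset [-0.00202964 -0.00260761] lap from lip [0.58993387 0.02908844] from bed end [0.58825046 0.02751003]
```

Lap is about (0.589, 0.0285) in the robot frame. Both estimates agree within 2 mm, and yaw agrees within about 1°. I'll ease the pressure, then slide in 66 mm for about 42 mm of depth, guarded.

```bash
python3 - <<'E'
from h import *
robot.line_to([.4552,.0245,.1048],vel=.02)
o=robot.observe();print(o['time'],o['tool_pos'],o['ft_force'])
p=np.array([.4552,.0245]);u=np.array([np.cos(np.radians(2.4)),np.sin(np.radians(2.4))])
for s in(.035,.0665):
    g=p+s*u
    r=robot.line_to([*g,.1048],vel=.03,guard=8)
    o=robot.observe();print(r,o['time'],o['tool_pos'],o['ft_force'],o['torque'],o['gripper_width'])
    cv2.imwrite(f'pics/s{int(s*1000)}.png',robot.grab_frame('scene'))
    if r: break
E
python3 -c "
import cv2,numpy as np;a=cv2.imread('pics/s66.png')
cv2.imwrite('pics/s66c.png',cv2.resize(a[215:290,255:355],(800,600),interpolation=2))"
```

```text
8.9583 [0.45513006 0.02451656 0.10462603] [ 0.07857364 -0.93419041 -2.91163578]
False 10.275 [0.49005172 0.02597474 0.10479013] [ 0.05514051  0.32932708 -3.57748121] [0.01584353 0.11464601 0.02133984] 0.010856366462738225
False 11.525 [0.52149222 0.02731816 0.10476132] [-0.64250723  0.56703415 -3.572273  ] [-0.05955236  0.09758251  0.0048207 ] 0.01116348747820192
```

View pics/s66c.png

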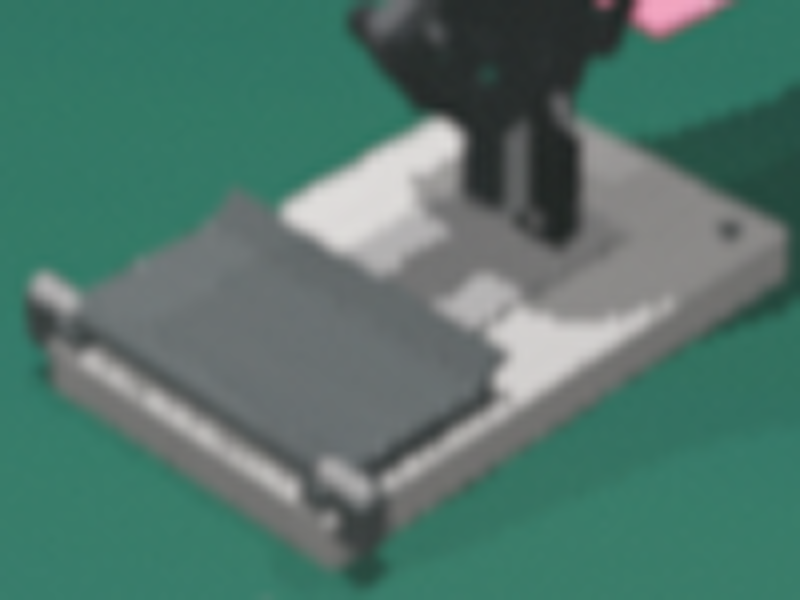

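The panel is under the leaf and the leaf is unmoved: its lip corners are still at (240,192) and (508,352). No contact spikes. Now I'll press down in small steps to about 10 N.

```bash
python3 - <<'E'
from h import *
p=[.52162,.02728]; z=.1044
for i in range(12):
    robot.line_to([*p,z],vel=.01); robot.pause(.3)
    F=np.mean([ (robot.pause(.02),robot.observe()['ft_force'])[1] for _ in range(5)],0)
    o=robot.observe();print(round(z,5),o['time'],o['tool_pos'].round(5),F.round(2),o['torque'].round(3))
    if F[2]>8.3: break
    z-=.0003 if F[2]<2 else .0001
    if o['time']>28: break
E
```

```text
0.1044 12.2083 [0.52162 0.02728 0.10441] [-0.36 -0.3  -2.88] [-0.033  0.127 -0.039]
0.1041 12.8417 [0.52166 0.02726 0.10418] [-1.51  0.31 -0.48] [ 0.046  0.18  -0.007]
0.1038 13.475 [0.52167 0.02724 0.10413] [-4.35  0.56  5.41] [ 0.055  0.72  -0.024]
0.1037 14.1083 [0.52168 0.02727 0.10414] [-4.77  0.57  6.32] [0.066 0.827 0.038]
0.1036 14.7417 [0.52166 0.02725 0.10413] [-5.75 -0.02  7.4 ] [ 0.087  0.936 -0.032]
0.1035 15.375 [0.52167 0.02728 0.10412] [-6.26  0.58  8.49] [0.048 1.053 0.032]
```

The vertical push is 8.5 N on the sensor plus about 2.9 N of weight, but there's a side force of about 6 N from wind-up against friction. I'll relax x slightly and re-check.

```bash
python3 - <<'E'
from h import *
def rd():
    robot.pause(.3)
    F=np.mean([ (robot.pause(.02),robot.observe()['ft_force'])[1] for _ in range(5)],0)
    o=robot.observe();print(round(x,5),round(z,5),o['time'],o['tool_pos'].round(5),o['tcp_rot'].round(3),F.round(2),o['torque'].round(3),o['gripper_width'],flush=True);return F
z=.1035;x=.52162
for i in range(5):
    x-=.0002; robot.line_to([x,.02728,z],vel=.01); F=rd()
    if F[0]>-2: break
for i in range(6):
    if F[2]>8.6: break
    z-=.0001; robot.line_to([x,.02728,z],vel=.01); F=rd()
cv2.imwrite('pics/fin.png',robot.grab_frame('scene'));cv2.imwrite('pics/fint.png',robot.grab_frame('top'))
E
python3 -c "
import cv2,numpy as np;a=cv2.imread('pics/fin.png')
cv2.imwrite('pics/finc.png',cv2.resize(a[215:290,255:355],(800,600),interpolation=2))"
```

```text
0.52142 0.1035 16.0083 [0.52165 0.02726 0.10412] [-1.79944e+02 -1.10000e-02  9.24010e+01] [-4.39  0.82  7.09] [0.046 0.825 0.026] 0.011197176987435256
0.52122 0.1035 16.6417 [0.52163 0.02727 0.10414] [-1.7997e+02 -1.3000e-02  9.2406e+01] [-3.51  0.33  6.81] [ 0.066  0.551 -0.039] 0.010920320481958602
0.52102 0.1035 17.275 [0.52158 0.02725 0.10412] [-1.7999e+02 -1.6000e-02  9.2400e+01] [-2.36  0.76  5.7 ] [0.103 0.412 0.057] 0.011464182462358353
0.52082 0.1035 17.9083 [0.52154 0.02727 0.10411] [ 1.79987e+02 -1.50000e-02  9.24050e+01] [-0.21  1.53  5.38] [0.241 0.036 0.036] 0.010719880935826485
0.52082 0.1034 18.5417 [0.52155 0.02725 0.10413] [ 1.79985e+02 -1.40000e-02  9.24060e+01] [-0.11  1.1   6.72] [ 0.24   0.111 -0.003] 0.01152407257881538
0.52082 0.1033 19.175 [0.52156 0.02725 0.10412] [ 1.79985e+02 -1.10000e-02  9.24060e+01] [-1.01  1.15  8.05] [ 0.235  0.21  -0.018] 0.010933742493495794
0.52082 0.1032 19.8083 [0.52154 0.02727 0.10411] [ 1.79986e+02 -1.20000e-02  9.24050e+01] [-1.13  1.57  8.22] [ 0.211  0.291 -0.053] 0.011229309882461125
0.52082 0.1031 20.4417 [0.52157 0.02727 0.10411] [ 1.79983e+02 -9.00000e-03  9.24090e+01] [-1.81  1.32  9.47] [0.221 0.328 0.067] 0.01094544988116042
```

View pics/finc.png

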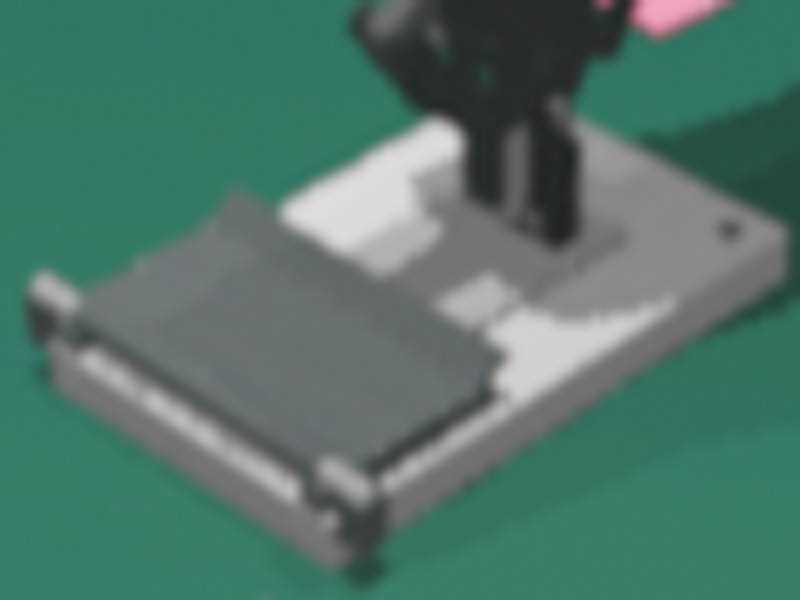

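```bash
python3 - <<'E'
from h import *
f=lambda u,v:(255+(u+.5)/8-.5,215+(v+.5)/8-.5)
R=ray('scene',[f(625,237)],.024)[0]; L=ray('scene',[f(240,192),f(508,352)],.039)
u=np.array([np.cos(np.radians(2.2)),np.sin(np.radians(2.2))])
print('rear corner',R,'depth by view',(R[:2]-L.mean(0)[:2])@u+.13,'lateral of corner',(R[:2]-L.mean(0)[:2])@[-u[1],u[0]])
a,b=cv2.imread('pics/lay.png'),cv2.imread('pics/fin.png'); print('leaf diff',cv2.absdiff(a,b)[240:268,266:300].mean())
a,b=cv2.imread('pics/top0.png'),cv2.imread('pics/fint.png');print('short panel diff',cv2.absdiff(a,b)[238:275,215:252].mean())
robot.pause(.5);o=robot.observe();print(o['time'],o['tool_pos'],o['ft_force'],o['gripper_width'])
robot.job_done()
E
```

```text
rear corner [0.50576771 0.05987832 0.024     ] depth by view 0.04494958363371479 lateral of corner 0.03147036719924897
leaf diff 3.581232492997199
short panel diff 0.3949354760165571
21.0417 [0.52153817 0.02726789 0.10410354] [-2.17993728  1.38668444  9.22354661] 0.011215964049495326
the job is handed in; nothing more can be done
```

I gripped the long steel panel by its black block, laid it on the bed in front of the leaf and slid it under. I then pressed it down and handed the job in while still holding it, at about 21 s.

**Last checks**
- **Depth:** about 42 mm in from the lip by the arm's position, about 45 mm by the scene view. The minimum is 30 mm and the stop bar is at 55 mm, and I felt no contact with it.
- **Alignment:** laterally centred within about 1–2 mm. The tool was set at 2.4° yaw, and the bed measured 1.6–2.7° depending on the edge used.
- **Push:** the wrist read 9.2 N upward, which is about 12 N on the bed once the panel's 2.9 N weight is added. A side force of about 2 N remains after I relaxed an earlier 6 N wind-up.
- **Leaf:** its lip corners are at the same pixels before and after insertion. A picture comparison over the leaf gave a difference of 3.6 grey levels, which I put down to the arm's shadow but did not test.
- **Short panel:** unmoved in the top view.
- **Other objects:** I did not run a check on each one. Nothing in the views I took looked moved.

**Disagreements:** the two cameras differed by about 4–5 mm in the bed's x position. I settled this by measuring the held panel against the lip in the scene view. The top view could not confirm the final placement because the arm hid it.

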